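# Open the wide spares cupboard

### The arm

A 7-joint arm with a two-finger parallel gripper is mounted at the origin on the work surface. World frame = base frame: x ahead of the robot, y to its left, z up, the work surface at z = 0. Lengths are in m, angles in rad, forces in N, time in s.
With the tool pointing down it reaches from about 0.4 to 0.85 m from the base axis. Payload 10.4 kg.
Tool frame: the origin (TCP) lies midway between the tips of the shut fingers; the grasp point (between the pads) lies 19 mm behind it; y points along the fingers, z is the direction in which the jaws open and shut, and the axes are right-handed (so a half turn about y gives the same grasp; the last joint's range is limited). The gripper opens to 85 mm and grips with 20 to 120 N. Pads are 22 mm wide; open, the fingers measure 114 mm over their backs; the gripper's body (76 mm by 85 mm) begins 54 mm behind the grasp point. The pads swing forward as they close: fully open they stand 13 mm farther back than shut.
Start: joints at [1.24, 0.332, -0.065, 1.46, 0.022, 1.35, -0.088], TCP at [0.189, -0.596, 0.231] pointing down, gripper open.
Joint ranges: [-2.6, 2.6], [-0.5, 2.12], [-1.47, 1.34], [0.16, 2.42], [-1.27, 4.41], [0.06, 2.06], [-2.6, 2.6]. Speed limits (rad/s): [2.22, 2.22, 2.79, 2.79, 3.14, 3.14, 3.14].

### API

Orientations are given as a unit quaternion [w, x, y, z].
In Python, from station import bot, capture gives the robot as it stands.
- The arm moves only by the tool apply_moves, never from a script. Its argument "increments" is one flat list of numbers, 6 for each row, row after row: the shift along the tool's x, y, z each as a share of 0.02 m, from -1 to 1, then the turn, a rotation vector about the tool's x, y, z each as a share of 0.08 rad, from -1 to 1. In form: [dx, dy, dz, wx, wy, wz, dx, dy, dz, wx, wy, wz, ...]. A call has 1 to 20 rows; each row shifts and turns the pose as measured when the row begins, along the tool's axes as they then stand; what a row does not reach is not made up. A row lasts 1/12 s, in which the tool goes at most 41.7 mm and 7.16 degrees, less where a joint would pass 70% of its speed; a pose out of reach is approached as far as the arm can. A call with a number of a shift or a turn outside -1 to 1 is refused whole. A call with a gripper value outside its range is refused whole. "jaw" is the finger opening in mm, from 0 to 85.4, set as the call begins (left out, the last holds). The fingers move at their own pace and stop on an object; "squeeze" is the grip in N (left out, the last holds). Time passes only in rows, so rows that do not move let the fingers close. It gives the time, the measured TCP pose, the force and the opening at its end, in the units of the state.
- bot.read_state(): the state, without advancing time (a new reading comes with each control period).
- capture(name): name is "side" or "top"; returns a dict with "image" (480x640x3 uint8, blue, green, red), "fx", "fy", "cx", "cy" (pixels), "k1" (the pictures are not rectified: a ray, as slopes to the right and down, at radius r is drawn at 1 + k1 r^2 times it, then the intrinsics apply), "pose" (4x4, takes a point from camera to world coordinates). Camera axes: x right, y down, z forward; pixel columns grow to the right and rows downward; lengths in m; the calibration is good to about 2 mm. A picture is of the moment at which its call begins. There is no depth.
- bot.hand_in(): hands the job in, once; it reports no verdict.
The state is a dict: "time_s": time; "q": joint angles; "joint_vel": joint speeds; "joint_efforts": joint torques, N m; "ee_pos": TCP position; "orientation": TCP orientation; "force": force on the tool from outside, world axes, zero at the start; "torque": the same for the moment, N m; "opening": opening from 0.0 (shut) to 1.0 (fully open).
Only numpy, scipy, OpenCV 4.12 (cv2) and the standard library are available. Lean on these libraries where they do the work, as an engineer would, in place of code of your own. Each camera call takes 0.05 s, during which the arm holds its last target.

### The job

Two small grey steel cupboards stand side by side on the storeroom bench. Take the bar handle of the wider one, swing its door wide open until it stands square to the cupboard's front or further, then let go so that it stays open and the stock can be reached. Leave the narrow cupboard's door alone.

Things in the scene. Friction and masses are not known exactly. Their poses are not given: they have to be found in the camera images.
- wide_door (a joint): Door angle of the WIDE cupboard (rad): 0 shut, grows as it opens towards the robot (clockwise from above), stop at 1.9; starts shut or ajar, 0 to 0.3. Door 204 mm wide, 15 thick, from 45 to 258 mm above the bench, upright hinge on the robot's left (+y) edge, handle near the right edge. No latch; light friction (0.15 N m): it stays where left.
- wide_door_handle (a point): Grip point on the wide door's handle: upright round steel bar, 12 mm thick, 90 long, its centre line 45 mm off the door's outer face on two thin posts. The point is on the centre line, 25 mm below the bar's top end, 13 below the upper post, 35 below the door's top. Axes turn with the door: -x straight out of its outer face, +y along it to the hinge, z up.
- wide_door_hinge (a point): Point on the wide door's hinge axis at the grip point's height; the grip point is 176 mm along -y and 60 mm along -x from it. Axes as the handle's, turning with the door. The cupboard is fixed, grey sheet steel, 210 mm wide, 200 deep behind the door, 260 high, front towards the robot (turned up to 19 degrees); a carton lies on the rear of its top.
- narrow_door (a joint): Door angle of the NARROW cupboard (rad), to be left alone: same height, depth, steel, hinge side and handle, but only 150 mm wide, with a steel bearing ring on its top. It stands left or right of the wide one. Starts at 0 to 0.08.

How it is judged:
By the outcome, as a careful person would: the job done as asked, in the order asked, and still so for the second after the job is handed in, with the robot touching nothing.
It also fails if it takes over 40 s, if anything falls off the work surface, if the arm or the gripper's body presses on something with over 40 N, if the wrist force passes 120 N, or if a joint passes its speed limit or range.

## Working session

There is one attempt and no reset: what is moved stays moved. The work goes in short steps, Python scripts to look and compute and a tool call to move; the robot and the scene stay as the last step left them, time stands still between calls to the robot, and variables do not carry over. Pictures are saved under pics/ and viewed, and the job is handed in when it is done.

Besides the shell and the picture viewer there is one more tool, called after "Emit:" by a JSON object that holds its "op" and its "data". apply_moves: Moves the arm, as the interface text tells. Shift numbers are shares of 0.02 m and turn numbers shares of 0.08 rad, none past 1 either way. Its arguments: {"type":"object","properties":{"increments":{"type":"array"},"jaw":{"type":"number"},"squeeze":{"type":"number"}},"required":["increments"]}

```bash
ls; mkdir -p pics; python3 - <<'E'
from station import bot, capture
import cv2, numpy as np
s=bot.read_state(); print({k:np.round(v,3).tolist() for k,v in s.items()})
for n in("side","top"):
    c=capture(n); cv2.imwrite(f"pics/{n}0.png",c["image"]); print(n,c["fx"],c["fy"],c["cx"],c["cy"],c["k1"]); print(np.round(c["pose"],4).tolist())
E
```

```text
pics
{'time_s': 0.0, 'q': [1.24, 0.333, -0.065, 1.461, 0.022, 1.35, -0.088], 'joint_vel': [-0.0, 0.001, -0.001, -0.002, 0.0, -0.002, -0.0], 'joint_efforts': [-0.001, -62.544, 0.049, -39.16, 0.016, 0.01, -0.0], 'ee_pos': [0.189, -0.595, 0.231], 'orientation': [0.108, -0.109, 0.699, -0.698], 'force': [0.605, -0.015, 0.902], 'torque': [0.003, -0.038, -0.002], 'opening': 1.0}
side 448.8366889188966 448.8366889188966 318.5821651549854 240.7749189833409 -0.0922860591933695
[[-0.998, -0.0437, 0.046, 0.5956], [-0.0634, 0.6927, -0.7184, 0.6509], [-0.0005, -0.7199, -0.6941, 0.829], [0.0, 0.0, 0.0, 1.0]]
top 489.5682456839506 489.5682456839506 315.09090617832277 241.38770212421966 -0.12678490463810987
[[-0.0001, -0.9868, 0.1617, 0.4796], [-1.0, 0.0006, 0.0028, -0.0057], [-0.0029, -0.1617, -0.9868, 1.2038], [0.0, 0.0, 0.0, 1.0]]
```

View pics/side0.png

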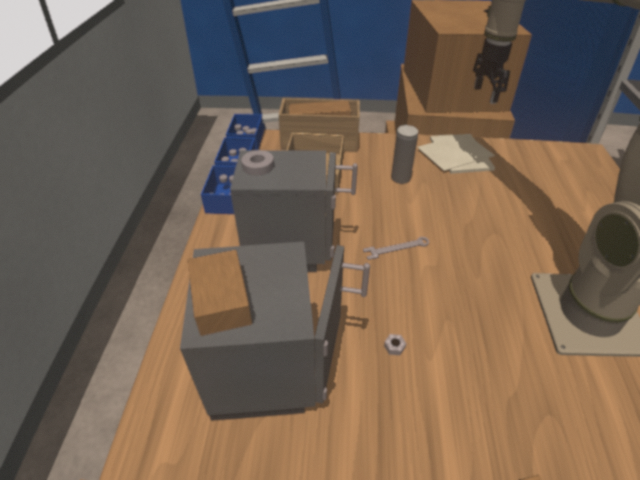

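View pics/top0.png

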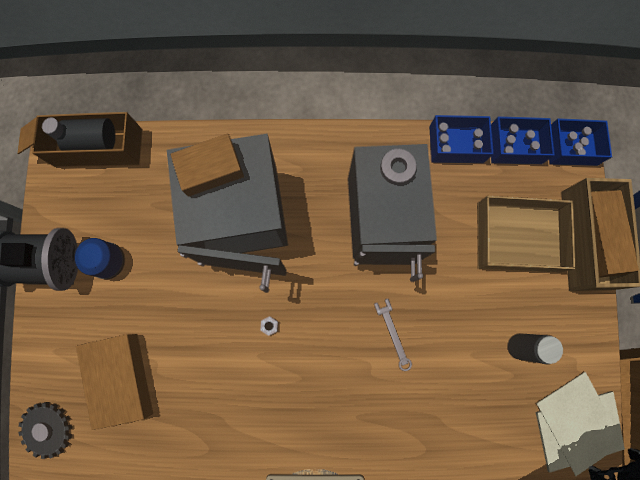

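The wide cupboard, with the carton, stands on the left (+y). Its door is ajar and its handle is near (265,275) in top and (364,280) in side. The narrow one, with the ring, is to its right. I'll enlarge both views.

```bash
python3 - <<'E'
import cv2
a=cv2.imread("pics/top0.png")[225:315,160:310]; cv2.imwrite("pics/topc.png",cv2.resize(a,None,fx=5,fy=5,interpolation=cv2.INTER_CUBIC))
a=cv2.imread("pics/side0.png")[235:415,290:410]; cv2.imwrite("pics/sidec.png",cv2.resize(a,None,fx=3.3333,fy=3.3333,interpolation=cv2.INTER_CUBIC))
E
```

```text
(no output)
```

View pics/topc.png

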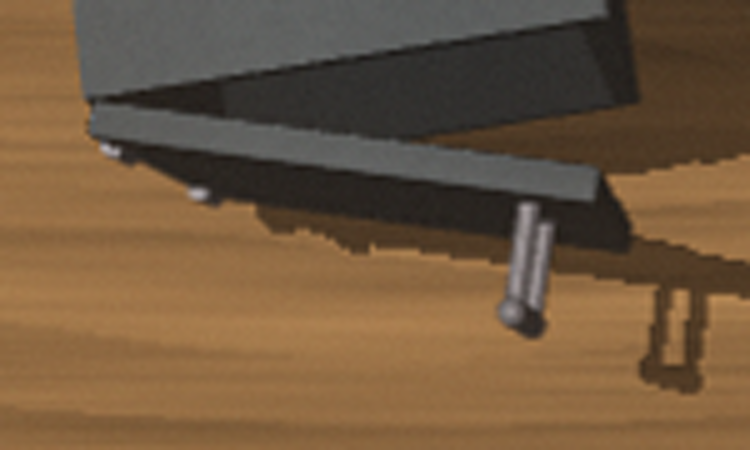

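View pics/sidec.png

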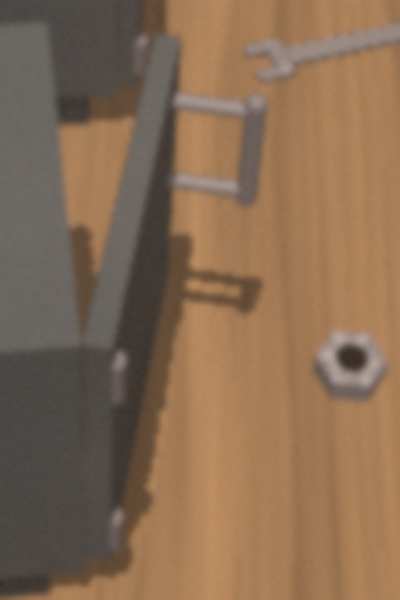

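```bash
cat > h.py <<'E'
import numpy as np, cv2
from station import bot, capture
def cam(n):
    c=capture(n); return c
def ray(c,u,v):
    K=np.array([[c["fx"],0,c["cx"]],[0,c["fy"],c["cy"]],[0,0,1.]])
    p=cv2.undistortPoints(np.array([[[u,v]]],float),K,np.array([c["k1"],0,0,0,0.]))[0,0]
    # simple-model check handled by same radial form
    P=np.array(c["pose"]); d=P[:3,:3]@np.array([p[0],p[1],1]); return P[:3,3],d
def atz(c,u,v,z):
    o,d=ray(c,u,v); return o+d*(z-o[2])/d[2]
def tri(c1,p1,c2,p2):
    o1,d1=ray(c1,*p1);o2,d2=ray(c2,*p2)
    A=np.stack([d1,-d2],1); t=np.linalg.lstsq(A,o2-o1,rcond=None)[0]
    a=o1+d1*t[0];b=o2+d2*t[1]; return (a+b)/2,np.linalg.norm(a-b)
def proj(c,X):
    P=np.linalg.inv(np.array(c["pose"])); x=P[:3,:3]@X+P[:3,3]; s=x[:2]/x[2]; s=s*(1+c["k1"]*(s@s))
    return s*[c["fx"],c["fy"]]+[c["cx"],c["cy"]]
E
python3 - <<'E'
from h import *
np.set_printoptions(precision=4,suppress=True)
s=cam("side");t=cam("top")
print("bartop tri",tri(t,(262.6,287.4),s,(366.8,265)))
print("bartop top z.248",atz(t,262.6,287.4,.248),"side",atz(s,366.8,265,.248))
print("barbot side z.158",atz(s,363.8,295,.158))
ho=atz(t,178,251.8,.258);fo=atz(t,278.4,265,.258)
print("door outer hinge/free",ho,fo,np.linalg.norm(ho-fo), "free side",atz(s,344,246.4,.258))
d=(fo-ho); 
ca=atz(t,178,245,.26);cb=atz(t,281.6,228.4,.26)
print("cup front",ca,cb,np.linalg.norm(ca-cb))
e=cb-ca
print("cup ang",np.arctan2(e[0],-e[1]),"door ang",np.arctan2(d[0],-d[1]))
E
```

```text
bartop tri (array([0.5451, 0.1003, 0.2423]), np.float64(0.0009481176197844103))
bartop top z.248 [0.5451 0.0996 0.248 ] side [0.5451 0.1058 0.248 ]
barbot side z.158 [0.544  0.1005 0.158 ]
door outer hinge/free [0.6139 0.2674 0.258 ] [0.5881 0.0684 0.258 ] 0.20072265574660675 free side [0.5866 0.0716 0.258 ]
cup front [0.6271 0.2675 0.26  ] [0.6601 0.0628 0.26  ] 0.2073111031040593
cup ang 0.1595847338322126 door ang -0.1290683506416314
```

```bash
cat >> h.py <<'E'
from scipy.spatial.transform import Rotation as Ro
np.set_printoptions(precision=4,suppress=True)
H=np.array([.628,.266]); FRONT=.16
def door(th):
    a=-np.pi/2+FRONT-th
    u=np.array([np.cos(a),np.sin(a)]); n=np.array([np.cos(a-np.pi/2),np.sin(a-np.pi/2)])
    return H+.176*u+.060*n,u,n
def tool():
    s=bot.read_state(); q=s["orientation"]; R=Ro.from_quat([q[1],q[2],q[3],q[0]]).as_matrix()
    return s,np.array(s["ee_pos"]),R
def target(th,z,sign):
    g,u,n=door(th); y=np.array([0,0,-1.]); zt=sign*np.array([*u,0]); x=np.cross(y,zt)
    return np.array([*g,z]),np.stack([x,y,zt],1)
def to(p,R,P,RT):
    d=R.T@(P-p)/.02; w=Ro.from_matrix(R.T@RT).as_rotvec()/.08
    return d,w
def rep(th,z,sign):
    s,p,R=tool(); P,RT=target(th,z,sign); d,w=to(p,R,P,RT)
    print("t",round(s["time_s"],2),"p",p,"P",P,"\n F",np.array(s["force"]),"T",np.array(s["torque"]),"open",s["opening"],"\n q",np.array(s["q"]))
    print(" rows-of shift",d,"turn",w)
E
python3 - <<'E'
from h import *
s,p,R=tool(); print(R)
print(door(.289),door(1.7))
for sg in(1,-1): rep(.289,.38,sg)
E
```

```text
[[-0.953  -0.0003  0.303 ]
 [-0.303   0.0007 -0.953 ]
 [ 0.     -1.     -0.0008]]
(array([0.5459, 0.0992]), array([-0.1286, -0.9917]), array([-0.9917,  0.1286])) (array([0.4502, 0.3206]), array([-0.9995, -0.0308]), array([-0.0308,  0.9995]))
t 0.2 p [ 0.1893 -0.5954  0.2308] P [0.5459 0.0992 0.38  ] 
 F [-0.0316  0.1644 -0.5544] T [-0.0118 -0.0039  0.0213] open 1.000236769670499 
 q [ 1.2404  0.3326 -0.0647  1.4606  0.0216  1.3499 -0.0885]
 rows-of shift [-27.5133  -7.4367 -27.7024] turn [0.0097 5.4602 0.0027]
t 0.2 p [ 0.1893 -0.5954  0.2308] P [0.5459 0.0992 0.38  ] 
 F [-0.0316  0.1644 -0.5544] T [-0.0118 -0.0039  0.0213] open 1.000236769670499 
 q [ 1.2404  0.3326 -0.0647  1.4606  0.0216  1.3499 -0.0885]
 rows-of shift [-27.5133  -7.4367 -27.7024] turn [  0.0037 -33.8097  -0.0134]
```

Emit:
{"op": "apply_moves", "data": {"increments": [0, -1, 0, 0, 0, 0, 0, -1, 0, 0, 0, 0, 0, -1, 0, 0, 0, 0, 0, -1, 0, 0, 0, 0, 0, -1, 0, 0, 0, 0, 0, -1, 0, 0, 0, 0, 0, -1, 0, 0, 0, 0, 0, -1, 0, 0, 0, 0, -1, 0, -1, 0, 0, 0, -1, 0, -1, 0, 0, 0, -1, 0, -1, 0, 0, 0, -1, 0, -1, 0, 0, 0, -1, 0, -1, 0, 0, 0, -1, 0, -1, 0, 0, 0], "jaw": 50, "squeeze": 40}}

```text
time_s: 1.37
ee_pos: [0.2652, -0.4426, 0.3934]
orientation: [0.103, -0.106, 0.703, -0.696]
force: [0.3, -0.4, 0.2]
opening: 0.588
```

```bash
python3 -c "
from h import *
rep(.289,.38,-1)"
```

```text
t 1.37 p [ 0.2652 -0.4426  0.3934] P [0.5459 0.0992 0.38  ] 
 F [ 0.3    -0.3661  0.1867] T [-0.034  -0.0841 -0.0076] open 0.5884501406932849 
 q [ 1.0885  0.0711 -0.156   1.437   0.0108  1.6449 -0.3399]
 rows-of shift [-21.3582   0.8193 -21.7827] turn [  0.0929 -33.9402  -0.1574]
```

Emit:
{"op": "apply_moves", "data": {"increments": [-1, 0, -1, 0, 0, 0, -1, 0, -1, 0, 0, 0, -1, 0, -1, 0, 0, 0, -1, 0, -1, 0, 0, 0, -1, 0, -1, 0, 0, 0, -1, 0, -1, 0, 0, 0, -1, 0, -1, 0, 0, 0, -1, 0, -1, 0, 0, 0, -1, 0, -1, 0, 0, 0, -1, 0, -1, 0, 0, 0, -1, 0, -1, 0, 0, 0, -1, 0, -1, 0, 0, 0, -1, 0, -1, 0, 0, 0, -1, 0, -1, 0, 0, 0, -1, 0, -1, 0, 0, 0, -1, 0, -1, 0, 0, 0]}}

```text
time_s: 2.7
ee_pos: [0.4831, -0.02, 0.3949]
orientation: [0.102, -0.106, 0.701, -0.698]
force: [0.7, -0.6, 0.7]
opening: 0.588
```

```bash
python3 -c "
from h import *
rep(.289,.38,-1)"
```

```text
t 2.7 p [ 0.4831 -0.02    0.3949] P [0.5459 0.0992 0.38  ] 
 F [ 0.7243 -0.6179  0.6702] T [0.0101 0.0136 0.0094] open 0.5875969566000657 
 q [ 0.6356  0.0234 -0.6901  1.488   0.0102  1.6412 -1.3287]
 rows-of shift [-4.7427  0.7548 -4.7785] turn [  0.0958 -33.9598  -0.0857]
```

Emit:
{"op": "apply_moves", "data": {"increments": [-1, 0, -1, 0, 0, 0, -1, 0, -1, 0, 0, 0, -1, 0, -1, 0, 0, 0, 0, 0, 0, 0, -1, 0, 0, 0, 0, 0, -1, 0, 0, 0, 0, 0, -1, 0, 0, 0, 0, 0, -1, 0, 0, 0, 0, 0, -1, 0, 0, 0, 0, 0, -1, 0, 0, 0, 0, 0, -1, 0, 0, 0, 0, 0, -1, 0, 0, 0, 0, 0, -1, 0, 0, 0, 0, 0, -1, 0, 0, 0, 0, 0, -1, 0, 0, 0, 0, 0, -1, 0, 0, 0, 0, 0, -1, 0, 0, 0, 0, 0, -1, 0, 0, 0, 0, 0, -1, 0, 0, 0, 0, 0, -1, 0, 0, 0, 0, 0, -1, 0]}}

```text
time_s: 4.37
ee_pos: [0.5238, 0.0673, 0.3918]
orientation: [-0.537, 0.539, -0.463, 0.454]
force: [0.1, -0.2, -0.3]
opening: 0.582
```

```bash
python3 -c "
from h import *
rep(.289,.38,-1)"
```

```text
t 4.37 p [0.5238 0.0673 0.3918] P [0.5459 0.0992 0.38  ] 
 F [ 0.0752 -0.1774 -0.3442] T [-0.0268 -0.0042 -0.0316] open 0.5822807011753712 
 q [ 0.5915  0.1829 -0.9253  1.3795  0.1361  1.659  -0.1562]
 rows-of shift [-1.3949  0.5879  1.3459] turn [  0.0389 -16.0397  -0.1731]
```

Emit:
{"op": "apply_moves", "data": {"increments": [0, 0, 0, 0, -1, 0, 0, 0, 0, 0, -1, 0, 0, 0, 0, 0, -1, 0, 0, 0, 0, 0, -1, 0, 0, 0, 0, 0, -1, 0, 0, 0, 0, 0, -1, 0, 0, 0, 0, 0, -1, 0, 0, 0, 0, 0, -1, 0, 0, 0, 0, 0, -1, 0, 0, 0, 0, 0, -1, 0, 0, 0, 0, 0, -1, 0, 0, 0, 0, 0, -1, 0, 0, 0, 0, 0, -1, 0, 0, 0, 0, 0, -1, 0, 0, 0, 0, 0, -1, 0]}}

```text
time_s: 5.62
ee_pos: [0.5226, 0.0662, 0.3899]
orientation: [0.706, -0.704, 0.059, -0.048]
force: [0.4, -0.8, 0.3]
opening: 0.59
```

```bash
python3 -c "
from h import *
rep(.289,.30,-1)
cv2.imwrite('pics/t1.png',cam('top')['image'])
cv2.imwrite('pics/s1.png',cam('side')['image'])"
```

```text
t 5.62 p [0.5226 0.0662 0.3899] P [0.5459 0.0992 0.3   ] 
 F [ 0.4298 -0.7754  0.3366] T [-0.0022 -0.0081  0.0093] open 0.5897523333395035 
 q [ 0.7098  0.2215 -1.0866  1.3794  0.1871  1.6683  1.0692]
 rows-of shift [0.9684 4.4866 1.7972] turn [-0.0305 -0.2776 -0.189 ]
```

View pics/s1.png

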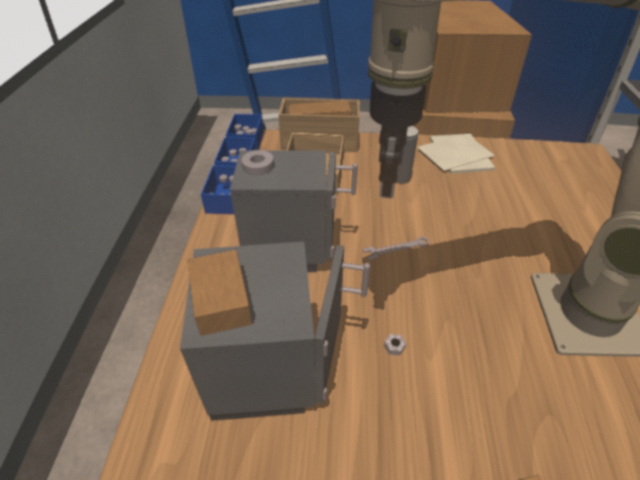

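View pics/t1.png

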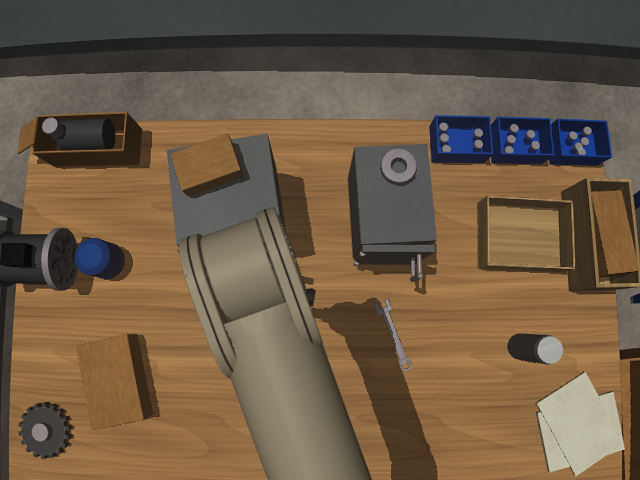

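Emit:
{"op": "apply_moves", "data": {"increments": [0.5, 0, 0.9, 0, -0.15, -0.1, 0.5, 0, 0.9, 0, -0.15, -0.1, 0, 1, 0, 0, 0, 0, 0, 1, 0, 0, 0, 0, 0, 1, 0, 0, 0, 0, 0, 1, 0, 0, 0, 0]}}

```text
time_s: 6.22
ee_pos: [0.5509, 0.1008, 0.3105]
orientation: [0.706, -0.704, 0.05, -0.056]
force: [0.3, -0.4, 0.8]
opening: 0.583
```

```bash
python3 -c "
from h import *
rep(.289,.204,-1)
a=cam('side')['image'][80:400,250:500]
cv2.imwrite('pics/s2.png',cv2.resize(a,None,fx=1.8,fy=1.8,interpolation=2))"
```

```text
t 6.22 p [0.5509 0.1008 0.3105] P [0.5459 0.0992 0.204 ] 
 F [ 0.2637 -0.3518  0.8346] T [-0.0293 -0.0412 -0.0141] open 0.5832407687678577 
 q [ 0.6134  0.3107 -1.0794  1.4742  0.274   1.5101  0.9601]
 rows-of shift [-0.2772  5.3244 -0.1417] turn [-0.0555 -0.2737  0.097 ]
```

View pics/s2.png

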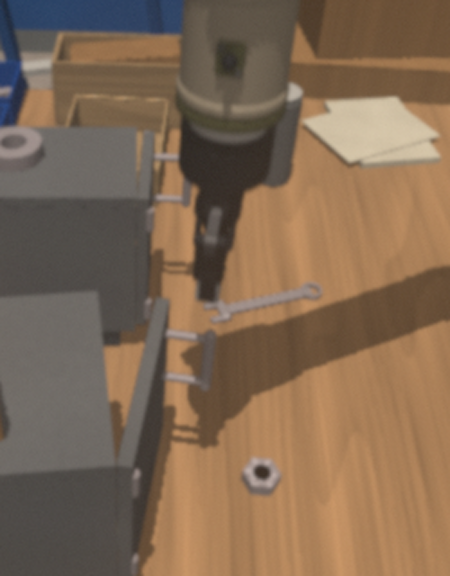

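The fingers are edge-on to the camera with their tips at crop (207,300), directly above the bar top at (209,335). I'll descend with a small correction.

Emit:
{"op": "apply_moves", "data": {"increments": [-0.3, 0, -0.1, 0, -0.3, 0.1, 0, 1, 0, 0, 0, 0, 0, 1, 0, 0, 0, 0, 0, 1, 0, 0, 0, 0]}}

```text
time_s: 6.6
ee_pos: [0.5434, 0.0996, 0.2501]
orientation: [0.707, -0.704, 0.046, -0.046]
force: [0.4, -0.3, 0.2]
opening: 0.587
```

```bash
python3 -c "
from h import *
rep(.289,.204,-1)"
```

```text
t 6.6 p [0.5434 0.0996 0.2501] P [0.5459 0.0992 0.204 ] 
 F [ 0.3699 -0.3012  0.2067] T [-0.029  -0.0362  0.0411] open 0.5871214731121309 
 q [ 0.6252  0.3304 -1.075   1.5859  0.2894  1.4004  0.9642]
 rows-of shift [ 0.128   2.3048 -0.0143] turn [-0.0507 -0.0143 -0.0198]
```

Emit:
{"op": "apply_moves", "data": {"increments": [0.1, 0.8, 0, 0, 0, 0, 0, 0.8, 0, 0, 0, 0, 0, 0.7, 0, 0, 0, 0, 0, 0, 0, 0, 0, 0]}}

```text
time_s: 6.93
ee_pos: [0.5446, 0.0983, 0.2032]
orientation: [0.707, -0.704, 0.048, -0.046]
force: [0.4, -0.3, -0.2]
opening: 0.589
```

```bash
python3 -c "
from h import *
rep(.289,.204,-1)
a=cam('side')['image'][80:400,250:500]
cv2.imwrite('pics/s3.png',cv2.resize(a,None,fx=1.8,fy=1.8,interpolation=2))"
```

```text
t 6.93 p [0.5446 0.0983 0.2032] P [0.5459 0.0992 0.204 ] 
 F [ 0.388  -0.3074 -0.2034] T [-0.0578  0.0299 -0.0298] open 0.5890092855516751 
 q [ 0.6081  0.3692 -1.0548  1.6494  0.326   1.318   0.9358]
 rows-of shift [ 0.0574 -0.0397  0.0547] turn [-0.0359 -0.0643 -0.0371]
```

View pics/s3.png

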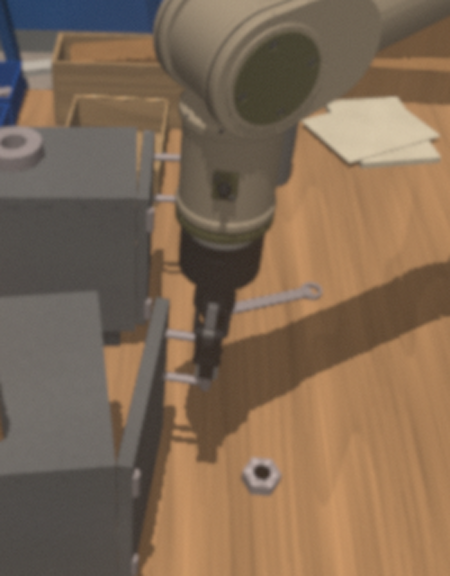

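The fingers straddle the bar: the bar's lower end shows at crop (207,382), just below the near finger, and the posts are clear. I'll close the jaws now.

Emit:
{"op": "apply_moves", "data": {"increments": [0, 0, 0, 0, 0, 0, 0, 0, 0, 0, 0, 0, 0, 0, 0, 0, 0, 0, 0, 0, 0, 0, 0, 0, 0, 0, 0, 0, 0, 0, 0, 0, 0, 0, 0, 0, 0, 0, 0, 0, 0, 0, 0, 0, 0, 0, 0, 0], "jaw": 0, "squeeze": 40}}

```text
time_s: 7.65
ee_pos: [0.5464, 0.1029, 0.2084]
orientation: [0.709, -0.702, 0.045, -0.048]
force: [2.4, 2.3, -6.7]
opening: 0.126
```

```bash
python3 -c "
from h import *
rep(.289,.204,-1)
P0,R0=target(.289,.204,-1)
for c in (.06,.08):
  P1,R1=target(.289+c,.204,-1); print(c,to(P0,R0,P1,R1))"
```

```text
t 7.65 p [0.5464 0.1029 0.2084] P [0.5459 0.0992 0.204 ] 
 F [ 2.3856  2.3136 -6.7064] T [-0.014  -0.3358 -0.1034] open 0.1260500553792873 
 q [ 0.6075  0.3659 -1.0597  1.6425  0.3209  1.3186  0.9369]
 rows-of shift [-0.0058  0.2166 -0.1894] turn [-0.1259 -0.0272  0.0378]
0.06 (array([-0.5223,  0.    ,  0.1957]), array([0.  , 0.75, 0.  ]))
0.08 (array([-0.6937,  0.    ,  0.2679]), array([0., 1., 0.]))
```

Emit:
{"op": "apply_moves", "data": {"increments": [-0.5, 0, 0.2, 0, 0.75, 0, -0.52, 0, 0.2, 0, 0.75, 0, -0.52, 0, 0.2, 0, 0.75, 0, -0.52, 0, 0.2, 0, 0.75, 0]}}

```text
time_s: 7.98
ee_pos: [0.5106, 0.126, 0.2084]
orientation: [0.698, -0.69, 0.133, -0.135]
force: [3.6, 1.6, -7.5]
opening: 0.129
```

```bash
cat >> h.py <<'E'
H=np.array([.628,.269])
def est():
    s,p,R=tool()
    v=p[:2]-H; r=np.linalg.norm(v); phi=np.arctan2(v[1],v[0])
    # angle of handle from pos
    g,_,_=door(0); g=g-H; th=(np.arctan2(g[1],g[0])-phi)%(2*np.pi)
    z=-R[:,2]; tz=(-np.pi/2+FRONT-np.arctan2(z[1],z[0]))%(2*np.pi)
    print("theta from pos",th,"from yaw",tz,"r",r,"(.186)")
    return th
E
python3 -c "
from h import *
th=est(); rep(th,.208,-1)"
```

```text
theta from pos 0.519094434388004 from yaw 0.5422376290668913 r 0.1850172637890297 (.186)
t 7.98 p [0.5106 0.126  0.2084] P [0.51   0.1253 0.208 ] 
 F [ 3.5513  1.5842 -7.5218] T [-0.1129 -0.4813  0.1177] open 0.12901019065130473 
 q [ 0.5996  0.2717 -1.0561  1.7182  0.2386  1.286   0.6821]
 rows-of shift [-0.014   0.0185 -0.0445] turn [-0.1387 -0.2893  0.0111]
```

Emit:
{"op": "apply_moves", "data": {"increments": [-0.7, 0, 0.25, 0, 0.9, 0, -0.7, 0, 0.25, 0, 0.95, 0, -0.7, 0, 0.25, 0, 0.95, 0, -0.7, 0, 0.25, 0, 0.95, 0, -0.7, 0, 0.25, 0, 0.95, 0]}}

```text
time_s: 8.4
ee_pos: [0.4634, 0.1842, 0.2084]
orientation: [0.659, -0.649, 0.266, -0.27]
force: [11.1, 4.2, -15.9]
opening: 0.127
```

```bash
python3 -c "
from h import *
th=est(); rep(th,.208,-1)"
```

```text
theta from pos 0.9264429466953257 from yaw 0.9385035269707991 r 0.1851176543223916 (.186)
t 8.4 p [0.4634 0.1842 0.2084] P [0.4627 0.1838 0.208 ] 
 F [ 11.1264   4.2249 -15.8514] T [ 0.3561 -2.0267  0.0778] open 0.12653989073143904 
 q [ 0.5128  0.1741 -1.0553  1.7883  0.1549  1.2554  0.2102]
 rows-of shift [-0.0129  0.02   -0.0397] turn [-0.1929 -0.1507 -0.0017]
```

Emit:
{"op": "apply_moves", "data": {"increments": [-0.68, 0.05, 0.32, -0.08, 0.95, 0, -0.68, 0.05, 0.32, -0.08, 0.95, 0, -0.68, 0.05, 0.32, -0.04, 0.95, 0, -0.68, 0.03, 0.3, -0.04, 0.95, 0]}}

```text
time_s: 8.73
ee_pos: [0.4442, 0.2421, 0.2083]
orientation: [-0.598, 0.608, -0.37, 0.369]
force: [-1.9, -2.4, -2.8]
opening: 0.122
```

```bash
python3 -c "
from h import *
th=est(); rep(th,.208,-1)"
```

```text
theta from pos 1.2568416212915452 from yaw 1.259949618265632 r 0.18574702511018967 (.186)
t 8.73 p [0.4442 0.2421 0.2083] P [0.444  0.2421 0.208 ] 
 F [-1.9225 -2.4126 -2.7829] T [-0.0354 -0.2672 -0.046 ] open 0.1216727451881698 
 q [ 0.3389  0.2247 -1.0355  1.7493  0.203   1.2969 -0.273 ]
 rows-of shift [-0.0033  0.0154 -0.0092] turn [ 0.1758 -0.0384  0.0696]
```

Emit:
{"op": "apply_moves", "data": {"increments": [-0.68, 0.02, 0.28, 0.05, 0.95, 0, -0.68, 0.02, 0.28, 0.05, 0.95, 0, -0.68, 0.02, 0.28, 0.02, 0.95, 0, -0.68, 0.02, 0.28, 0, 0.95, 0]}}

```text
time_s: 9.07
ee_pos: [0.4453, 0.3025, 0.2083]
orientation: [-0.533, 0.539, -0.459, 0.464]
force: [-1.3, -2.1, 1.4]
opening: 0.126
```

```bash
python3 -c "
from h import *
th=est(); rep(th,.208,-1)
cv2.imwrite('pics/s4.png',cam('side')['image'])"
```

```text
theta from pos 1.583883020099095 from yaw 1.5810259443314425 r 0.1857089579796185 (.186)
t 9.07 p [0.4453 0.3025 0.2083] P [0.4451 0.3026 0.208 ] 
 F [-1.261  -2.0909  1.3674] T [-0.2459  0.0814 -0.212 ] open 0.12602741536741777 
 q [ 0.1542  0.3001 -0.9859  1.678   0.2657  1.3122 -0.7323]
 rows-of shift [-0.004   0.0137 -0.0112] turn [0.0259 0.0359 0.1404]
```

View pics/s4.png

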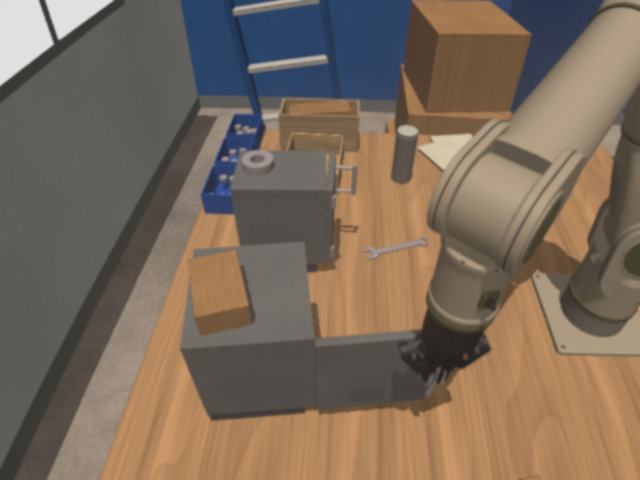

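The door is about square to the cupboard, with the gripper holding the handle at (437,375). I'll open it about 0.18 rad further for margin.

Emit:
{"op": "apply_moves", "data": {"increments": [-0.68, 0, 0.26, 0, 0.95, 0.05, -0.68, 0, 0.26, 0, 0.95, 0.05, -0.4, 0, 0.15, 0, 0.5, 0, 0, 0, 0, 0, 0, 0, 0, 0, 0, 0, 0, 0]}}

```text
time_s: 9.53
ee_pos: [0.4567, 0.3413, 0.2084]
orientation: [-0.484, 0.487, -0.513, 0.514]
force: [-0.5, -1.9, -3.2]
opening: 0.124
```

```bash
python3 -c "
from h import *
th=est(); rep(th,.208,-1)"
```

```text
theta from pos 1.8016826077584467 from yaw 1.7863878740000336 r 0.1859063947287551 (.186)
t 9.53 p [0.4567 0.3413 0.2084] P [0.4567 0.3413 0.208 ] 
 F [-0.5298 -1.8807 -3.2179] T [-0.2164  0.1002 -0.1343] open 0.12433805518711717 
 q [ 0.0348  0.3684 -0.9361  1.6011  0.3047  1.3311 -0.9992]
 rows-of shift [-0.0007  0.0177 -0.0019] turn [0.0167 0.1912 0.0543]
```

Emit:
{"op": "apply_moves", "data": {"increments": [0, 0, 0, 0, 0, 0, 0, 0, 0, 0, 0, 0, 0, 0, 0, 0, 0, 0, 0, 0, 0, 0, 0, 0, 0, 0, 0, 0, 0, 0, 0, 0, 0, 0, 0, 0, 0, 0, 0, 0, 0, 0], "jaw": 50}}

```text
time_s: 10.12
ee_pos: [0.4577, 0.3401, 0.2114]
orientation: [-0.487, 0.487, -0.511, 0.514]
force: [0.1, 0.2, 0.1]
opening: 0.583
```

```bash
python3 -c "
from h import *
th=est(); rep(th,.208,-1)"
```

```text
theta from pos 1.7975752524780013 from yaw 1.782448325273692 r 0.18457860897724981 (.186)
t 10.12 p [0.4577 0.3401 0.2114] P [0.4564 0.3406 0.208 ] 
 F [0.0973 0.1753 0.0632] T [-0.0275  0.0305 -0.0419] open 0.5834943191657445 
 q [ 0.0408  0.3626 -0.9387  1.6009  0.3027  1.3313 -0.9912]
 rows-of shift [-0.0234  0.168  -0.0648] turn [-0.0344  0.189   0.0289]
```

The jaws are released and the force is near zero. I'll go straight up.

Emit:
{"op": "apply_moves", "data": {"increments": [0, -0.7, 0, 0, 0, 0, 0, -0.7, 0, 0, 0, 0, 0, -0.8, 0, 0, 0, 0, 0, -0.9, 0, 0, 0, 0, 0, -1, 0, 0, 0, 0, 0, -1, 0, 0, 0, 0, 0, -1, 0, 0, 0, 0, 0, -1, 0, 0, 0, 0, 0, -1, 0, 0, 0, 0, 0, 0, 0, 0, 0, 0]}}

```text
time_s: 10.95
ee_pos: [0.4562, 0.3394, 0.38]
orientation: [-0.486, 0.488, -0.511, 0.513]
force: [-0.7, 0.9, 0.4]
opening: 0.587
```

```bash
python3 -c "
from h import *
rep(1.79,.4,-1)
cv2.imwrite('pics/s5.png',cam('side')['image'])
cv2.imwrite('pics/t5.png',cam('top')['image'])"
```

```text
t 10.95 p [0.4562 0.3394 0.38  ] P [0.4559 0.3393 0.4   ] 
 F [-0.7126  0.9441  0.4199] T [ 0.0394 -0.022   0.0383] open 0.5872623288168985 
 q [ 0.0271  0.2992 -0.963   1.3082  0.248   1.6594 -0.9429]
 rows-of shift [ 0.0099 -1.0021 -0.0142] turn [-0.0054  0.1135  0.0502]
```

View pics/s5.png

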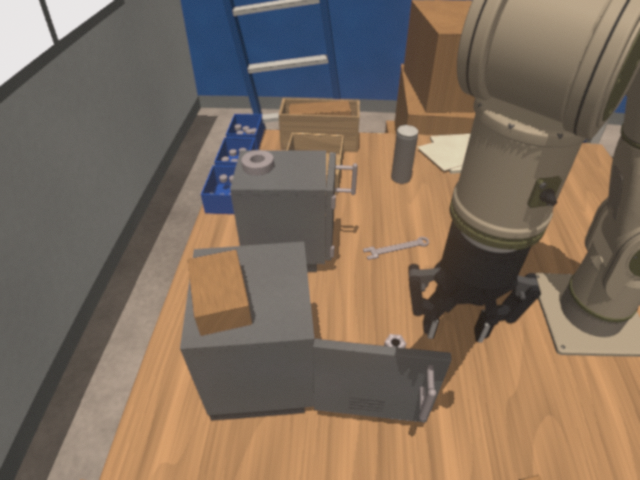

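View pics/t5.png

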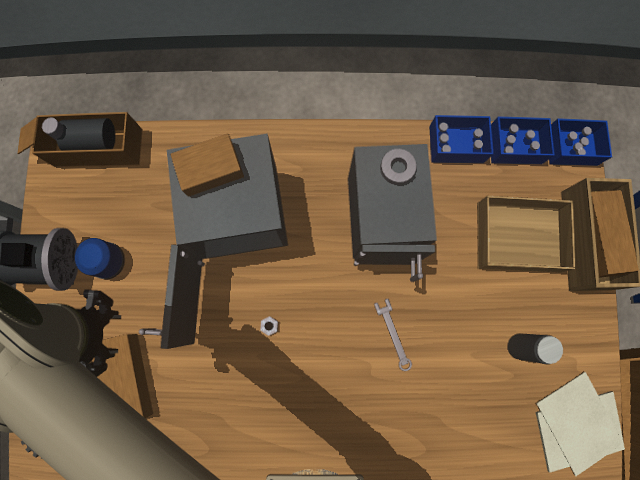

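The door stands open: its top edge runs from about (173,244) to (164,347) in top. The gripper is clear above the handle, and the narrow door, carton and ring are unmoved. I'll check the angle and hand in.

```bash
python3 - <<'E'
from h import *
t=cam("top")
a=atz(t,173,246,.258);b=atz(t,163,347,.258);d=b-a
print(a,b,np.linalg.norm(d),"angle",-np.pi/2+FRONT-np.arctan2(d[1],d[0])+(2*np.pi if np.arctan2(d[1],d[0])>0 else 0))
i0=cv2.imread("pics/top0.png");i1=t["image"]
print("narrow diff",cv2.absdiff(i0,i1)[140:300,345:440].max())
print(bot.read_state()["force"])
print(bot.hand_in())
E
```

```text
[0.6255 0.2781 0.258 ] [0.4284 0.2902 0.258 ] 0.19740619607614604 angle 1.7923919991499186
narrow diff 15
[ 0.0143 -0.2799 -0.3589]
the job is handed in; nothing more can be done
None
```

The wide cupboard's door now stands open at about 1.79 rad, which is past square and short of the 1.9 stop. I gripped its bar handle from above and swung the door from about 0.29 rad. Then I opened the jaws and lifted straight up, and handed the job in at about 11 s.

- **Door angle:** the final top picture gives 1.79 rad, and the tool pose at release gave 1.78 to 1.80. The picture put the door edge at 197 mm against the 204 mm given, which is within pixel reading error.
- **Forces:** the highest wrist force I read between moves was about 20 N, partway through the swing. I corrected for it and it dropped to a few newtons. At hand-in it was close to zero, and the gripper was clear of the handle at 0.38 m.
- **Narrow cupboard:** its door and ring look unchanged; the largest pixel difference from the first picture was 15. The carton and the other items appear to be where they started.

The bar was about 4 mm from where I first estimated it, so I updated the hinge position once I had gripped it. No check failed.

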